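Set up the soap curing rack and hold its gauge arm at the mark

ROBOT

A 7-joint arm with a two-finger parallel gripper is mounted at the origin on a cart in front of the work surface, level with it; the furniture and walls round the work are solid. World frame = base frame: x ahead of the robot, y to its left, z up, the work surface at z = 0. Lengths are in mm, angles in degrees, forces in N, time in s.
With the tool pointing down it reaches from about 425 to 950 mm from the base axis. Payload 4.7 kg.
Tool frame: the origin (TCP) lies midway between the tips of the shut fingers; the grasp point (between the pads) lies 19 mm behind it; z points along the fingers, y is the line along which they close (so a half turn about z gives the same grasp; the last joint's range is limited). The gripper opens to 85 mm and grips with 20 to 120 N. Pads are 22 mm wide; open, the fingers measure 114 mm over their backs; the gripper's body (76 mm by 85 mm) begins 54 mm behind the grasp point. The pads swing forward as they close: fully open they stand 13 mm farther back than shut.
Start: joints at [-77.745, 26.849, -2.785, 87.806, 1.381, 65.374, -4.715], TCP at [162.242, 655.23, 231.335] pointing down, gripper open.
Joint ranges: [-148.3, 148.3], [-19.14, 114.17], [-79.39, 73.82], [5.75, 140.21], [-59.74, 239.74], [12.07, 113.84], [-152.46, 152.46]. Speed limits (degrees/s): [147.25, 147.25, 180, 180, 180, 180, 180].

INTERFACE

Orientations are given as [roll, pitch, yaw] about the fixed x, y, z axes, in that order (R = Rz(yaw) Ry(pitch) Rx(roll)).
In Python, from cell import status, get_image, calibration, arm gives the robot as it stands.
- The arm moves only by the tool servo_tool, never from a script. Its argument "increments" is one flat list of numbers, 4 for each row, row after row: the shift along the world's x, y, z in m, then the turn about the world's z in rad. In form: [dx, dy, dz, roll, dx, dy, dz, roll, ...]. A call has exactly 5 rows; each row shifts and turns the commanded pose from where the row before left it; what a row does not reach is not made up. A row lasts 1/8 s, in which the tool goes at most 62.5 mm and 10.7 degrees, less where a joint would pass 70% of its speed; a pose out of reach is approached as far as the arm can. A call with a gripper value outside its range is refused whole. "hand" is the opening, from 0 (shut) to 1 (fully open), set as the call begins (left out, the last holds). The fingers move at their own pace and stop on an object; "force" is the grip in N (left out, the last holds). Time passes only in rows, so rows that do not move let the fingers close, or fill a call up. It gives the time, the measured TCP pose, the force, the opening and the grip force at its end, in the units of the state.
- status.read_state(): the state, without advancing time (a new reading comes with each control period).
- get_image(name): name is "scene" or "top"; returns the picture (384x512x3 uint8, blue, green, red); there is no depth.
- calibration(name): a dict with "fx", "fy", "cx", "cy" (pixels), "extrinsics" (4x4, takes a point from world to camera coordinates). Camera axes: x right, y up, looking along -z (the intrinsics and any distortion apply to the point x, -y, -z); pixel columns grow to the right and rows downward; lengths in mm; the calibration is good to about 2 mm. A picture is of the moment at which its call begins. calibration takes no time and is no camera call.
- arm.sign_off(): hands the job in; it is judged then, once.
The state is a dict: "time_s": time; "joint_positions": joint angles; "qvel": joint speeds; "joint_efforts": joint torques, N m; "position": TCP position; "orientation": TCP orientation; "ft_force": force on the tool from outside, world axes, zero at the start; "ft_torque": the same for the moment, N m; "grip_width": opening from 0.0 (shut) to 1.0 (fully open); "gripper_force": force on a finger pad.
Only numpy, scipy, OpenCV 4.12 (cv2) and the standard library are available. Lean on these libraries where they do the work, as an engineer would, in place of code of your own. Each camera call takes 0.05 s, during which the arm holds its last target. There are 200 camera calls.

TASK

Get the soap curing rack ready for a new row: first take the tall orange divider from its dark stand, stand it on edge in the rack's empty slot (the one with the green tag), fully down and centred, and let go of it. Then press the red lock button right in and pull the telescoping arm out by its blue post until its red pointer is level with the yellow cursor on the scale. Finish still gripping the post there, because the arm's spring pulls it back in; leave the cursor, the white dividers and everything else where they are.

Things in the scene. Friction and masses are not known exactly. Their poses are not given: they have to be found in the camera images.
- rack: Fixed light-wood curing rack. Origin on the table (z = 0); y: the way the arm extends (roughly to the robot's left), x away from the robot, z up. Board 8 mm thick, its top is the slot floor. Three slots along x, centred at x = 0, y = -105, -60, -15 mm: 10 mm wide, 110 mm long, open at the ends; rib tops at z = 30 mm.
- tube_mouth (a point): Mouth of the square aluminium tube that holds the telescoping arm, 20 mm above the table. From here the tube (24 mm wide, top at 32 mm; black collar at the mouth up to 36 mm) runs 241 mm along the rack's -y, centred at x = -75 mm of the rack, beside the slots on the robot's side.
- scale_zero (a point): Zero tick of the white scale strip (26 mm wide, top 8 mm above the table, at x = -110 mm of the rack); black ticks every 10 mm follow along the rack's +y. The pointer stands here when the arm is fully in.
- slot_tag: Fixed green tag, 14 mm wide and 30 mm high, at the far end of the one empty slot of the rack; which slot it is changes. The body's origin is the centre of that empty slot's floor (8 mm above the table), not the tag itself (tag 61 mm along +x from it); axes as the rack's.
- divider: Loose orange divider, 0.08 kg, standing on edge in the stand at the start: plate 100 mm (its x) by 6 mm (its y) by 80 mm high, with a grip tab on top in the middle, 36 mm (x) by 10 mm (y), from 70 to 115 mm above the lower edge. Origin: middle of its lower edge; z up. It may be turned half a turn in the slot.
- stand: Fixed dark-wood stand, 120 x 56 x 30 mm, with one slot 10 mm wide along its x that holds the divider at the start (slot floor 8 mm above the table, ribs 22 mm high). Origin on the table under its centre.
- low_divider_a: Loose white low divider, 100 x 6 x 55 mm, standing in one of the rack's slots. Origin: middle of its lower edge; its top is 63 mm above the table. To be left there.
- low_divider_b: Loose white low divider, as low_divider_a, in another of the rack's slots. To be left there.
- lock_button (a joint): Travel of the red lock button in m: 0 = out (arm locked), 0.008 = fully in. It is pressed straight down, moves against about 3 N of friction, and stays where it is pushed. The arm is free once it is past about 0.0055.
- lock_button_top (a point): Centre of the top face of the round red button (22 mm diameter), on the black block on the tube; 50 mm above the table when out, 42 mm when in (the black block's top is at 40 mm).
- gauge_arm: The telescoping arm: a steel bar 16 mm square (top 28 mm above the table) that slides out of the tube along the rack's +y, with an upright blue post at its end. Origin: on the table plane under the post; axes as the rack's. It starts fully in and locked; travel 165 mm. A spring pulls it back in, with about 2 N when in and 4 N when far out, so it slides home if let go.
- handle_grip (a point): The point at which to grip the blue post: on its axis, 66 mm above the table. The post is 14 mm along the rack's y, 28 mm along its x, and reaches from 30 to 90 mm above the table. It stands on a black block 24 mm square whose top is at 34 mm.
- pointer_tip (a point): The middle of the red pointer that the post carries, over the scale strip, 18.5 mm above the table. It moves with the arm.
- cursor_mark (a point): Middle of the black line on the yellow cursor (32 x 8 mm, top 15 mm above the table) that sits on the scale strip, 60 to 140 mm beyond the pointer's start; axes as the rack's. The pointer passes just above it; it is level when both have the same y in the rack's frame. It can be pushed along by hand (4 N), but must stay.
- tea_box: Bystander: yellow-brown carton, 62 x 85 x 150 mm, at the left. Origin at its underside.
- mica_jar_0: Bystander: small white jar, 42 mm wide, 34 mm high, at the left.
- soap_rose: Bystander: orange rose-shaped soap, 46 x 47 x 21 mm, in front of the rack.
- soap_peony: Bystander: orange flower-shaped soap, 54 x 54 x 18 mm, in front of the stand.
- dye_bottle_1: Bystander: small bottle with an orange cap, 26 mm wide, 76 mm high, behind the rack.

How it is judged:
By the outcome, as a careful person would: the job done as asked, in the order asked, and still so for the second after the job is handed in, while the arm keeps its last pose, push and grip.
It also fails if it takes over 58 s, if anything falls off the work surface, if the arm or the gripper's body presses on something with over 40 N, if the wrist force passes 120 N, or if a joint passes its speed limit or range.

## Working session

There is one attempt and no reset: what is moved stays moved. The work goes in short steps, Python scripts to look and compute and a tool call to move; the robot and the scene stay as the last step left them, time stands still between calls to the robot, and variables do not carry over. Pictures are saved under pics/ and viewed, at most 10 in all, crops included, and the job is handed in when it is done.

Besides the shell and the picture viewer there is one more tool, called after "Request:" as a command line: name --argument value ..., lists and objects as JSON in quotes. servo_tool: Moves the arm, as the interface text tells. Its arguments: {"type":"object","properties":{"increments":{"type":"array","items":{"type":"number"}},"hand":{"type":"number"},"force":{"type":"number"}},"required":["increments"]}

```bash
mkdir -p pics; python3 - <<'E'
from cell import status,get_image,calibration
import cv2
for n in("scene","top"):
    im=get_image(n); cv2.imwrite(f"pics/{n}0.png",im); c=calibration(n); print(n,c)
s=status.read_state();print(s['position'],s['orientation'],s['grip_width'],s['time_s'])
E
```

```text
scene {'fx': 395.83321263597884, 'fy': 395.83321263597884, 'cx': 257.69334890428104, 'cy': 181.63907025645187, 'extrinsics': array([[ 7.39733128e-01, -6.72720824e-01,  1.55432463e-02,
        -3.56693785e+02],
       [ 4.31515460e-01,  4.91971191e-01,  7.56147311e-01,
        -3.22825704e+02],
       [-5.16322871e-01, -5.52640065e-01,  6.54216823e-01,
        -1.10713700e+03],
       [ 0.00000000e+00,  0.00000000e+00,  0.00000000e+00,
         1.00000000e+00]])}
top {'fx': 372.95422984447515, 'fy': 372.95422984447515, 'cx': 255.64973357483697, 'cy': 194.76812260967608, 'extrinsics': array([[-1.21107732e-02, -9.99853741e-01, -1.20758498e-02,
         9.02751287e+01],
       [ 9.92272713e-01, -1.35085825e-02,  1.23338483e-01,
        -5.34742439e+02],
       [-1.23483572e-01, -1.04888118e-02,  9.92291183e-01,
        -1.20506241e+03],
       [ 0.00000000e+00,  0.00000000e+00,  0.00000000e+00,
         1.00000000e+00]])}
[162.1436813  654.68598679 230.3487174 ] [-1.79897363e+02  3.72720891e-03  1.66091025e+02] 1.000688870828729 0.1
```

View pics/scene0.png

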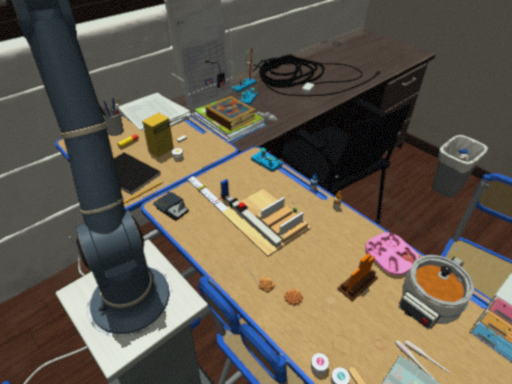

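View pics/top0.png

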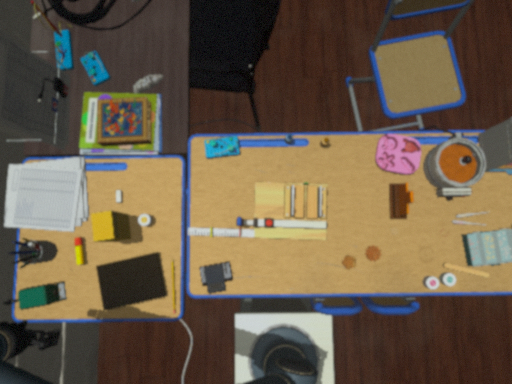

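The scene picture shows the rack around (265,215), the stand at (358,280) and the yellow carton at (157,135). In the top picture the rack is around (290,205), the stand at (400,200) and the gripper at the lower left. I'll zoom in next.

```bash
python3 - <<'E'
import cv2
t=cv2.imread("pics/top0.png")[170:250,180:340]; cv2.imwrite("pics/t1.png",cv2.resize(t,None,fx=5,fy=5,interpolation=cv2.INTER_CUBIC))
s=cv2.imread("pics/scene0.png")[165:305,185:385]; cv2.imwrite("pics/s1.png",cv2.resize(s,None,fx=4,fy=4,interpolation=cv2.INTER_CUBIC))
E
```

```text
(no output)
```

View pics/t1.png

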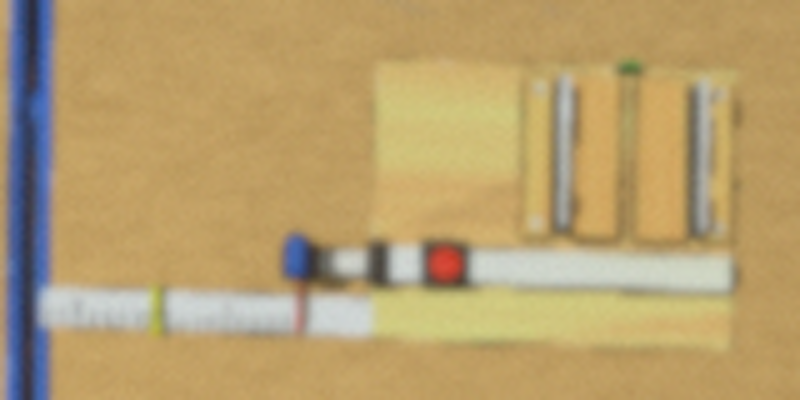

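View pics/s1.png

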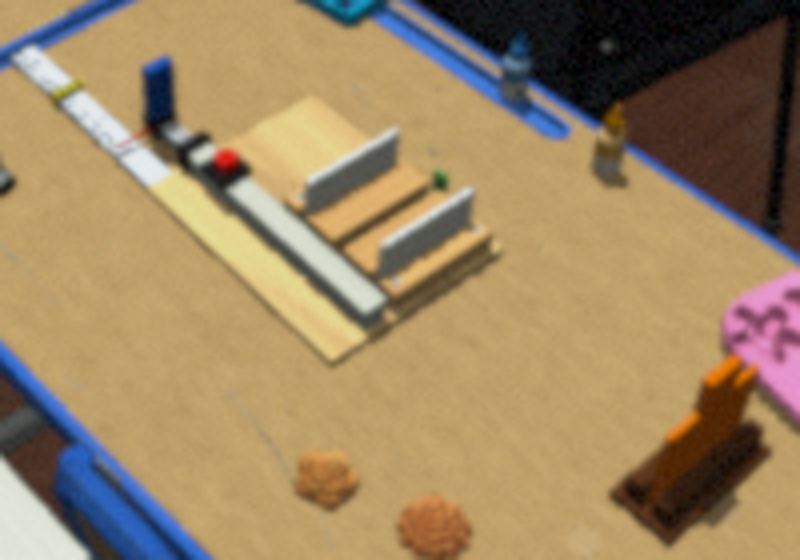

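Top crop (5x from (180,170)): the empty middle slot runs from (629,75) to (626,238) with the green tag at (629,67). The red button is at (446,264), the post at (297,257), the pointer at (301,308) and the cursor at (157,311). The scene crop (4x from (185,165)) agrees. Next I'll zoom in on the stand in both views.

```bash
python3 - <<'E'
import cv2,numpy as np
t=cv2.imread("pics/top0.png")[175:225,380:430]; s=cv2.imread("pics/scene0.png")[245:305,330:390]
f=lambda a,k:cv2.resize(a,None,fx=k,fy=k,interpolation=cv2.INTER_CUBIC)
t=f(t,8);s=f(s,6.6667)
cv2.imwrite("pics/st.png",np.hstack([t[:400,:400],s[:400,:400]]))
E
```

```text
(no output)
```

View pics/st.png

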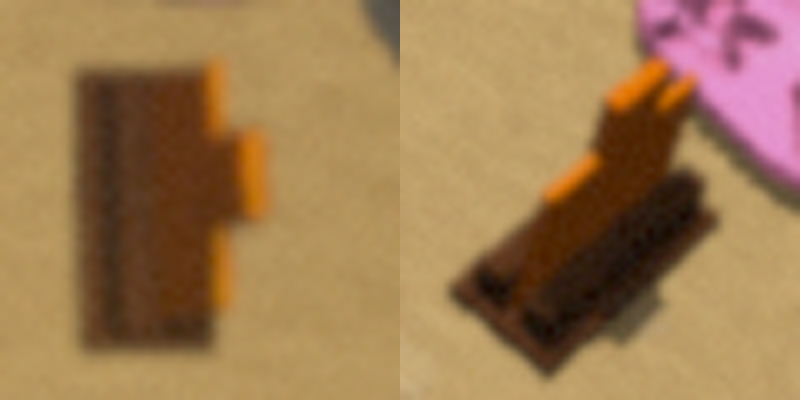

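Left half (top view): the tab's top face spans (240..268,130..218) and the plate's top edges run from (215,62) to (224,308). The stand's corners are (78,70), (80,350) and (212,350). Right half (scene view): the tab's top is about (638,87) and the plate's near top corner about (547,200).

```bash
cat >h.py <<'E'
import numpy as np
from cell import calibration
from scipy.optimize import least_squares
C={n:calibration(n) for n in("top","scene")}
def proj(n,p):
    c=C[n];E=c['extrinsics'];q=E[:3,:3]@np.asarray(p,float)+E[:3,3]
    return np.array([c['cx']+c['fx']*q[0]/-q[2],c['cy']-c['fy']*q[1]/-q[2]])
def back(n,uv,z):
    c=C[n];E=c['extrinsics'];R=E[:3,:3]
    d=R.T@np.array([(uv[0]-c['cx'])/c['fx'],-(uv[1]-c['cy'])/c['fy'],-1]);o=-R.T@E[:3,3]
    return o+d*(z-o[2])/d[2]
def crop(u,v,k,ox,oy): return np.array([(u+.5)/k-.5+ox,(v+.5)/k-.5+oy])
def W(pose,p):
    x,y,a=pose;c,s=np.cos(a),np.sin(a)
    return np.array([x+c*p[0]-s*p[1],y+s*p[0]+c*p[1],p[2]])
E
python3 - <<'E'
from h import *
np.set_printoptions(precision=1,suppress=True)
T=lambda u,v:crop(u,v,5,180,170); S=lambda u,v:crop(u,v,4,185,165)
obs=[("top",T(629,77),(55,-60,30)),("top",T(626,238),(-55,-60,30)),
("scene",S(307,187),(-50,-15,63)),("scene",S(398,134),(50,-15,63)),("scene",S(382,241),(-50,-105,63)),("scene",S(472,190),(50,-105,63))]
def res(p,o): return np.concatenate([proj(n,W(p,q))-uv for n,uv,q in o])
r=least_squares(res,[550,-40,0],args=(obs,));p=r.x;print("rack",p[:2],np.degrees(p[2]));print(r.fun.reshape(-1,2))
for nm,n,uv,z in [("button","top",T(446,264),50),("button","scene",S(228,160),50),("post","top",T(297,245),90),("post","scene",S(157,63),90),("pointer","top",T(301,310),18.5),("cursor","top",T(157,311),15),("cursor","scene",S(68,91),15),("slot0","top",T(629,77),30),("slot1","top",T(626,238),30)]:
    w=back(n,uv,z);a=p[2];d=w[:2]-p[:2];print(nm,n,w,"rack:",np.array([np.cos(a)*d[0]+np.sin(a)*d[1],-np.sin(a)*d[0]+np.cos(a)*d[1]]))
T=lambda u,v:crop(u,v,8,380,175); S=lambda u,v:crop(u-400,v,60/9,330,245)
o=[("top",T(254,174),(0,0,123)),("top",T(215,62),(50,0,88)),("top",T(224,308),(-50,0,88)),("top",T(254,131),(18,0,123)),("top",T(254,218),(-18,0,123)),("scene",S(638,87),(0,0,123)),("scene",S(547,200),(-50,0,88))]
r=least_squares(res,[550,-380,0],args=(o,));p=r.x;print("div",p[:2],np.degrees(p[2]));print(r.fun.reshape(-1,2))
E
```

```text
rack [514.7 -22.7] -2.3227391717419272
[[ 0.6 -0.1]
 [ 0.8  0.6]
 [-0.1 -1.3]
 [-0.3 -1.3]
 [-0.2  1.1]
 [ 0.1 -0.5]]
button top [442.9  41.6  50. ] rack: [-74.4  61.3]
button scene [441.4  36.1  50. ] rack: [-75.7  55.7]
post top [454.  136.1  90. ] rack: [-67.1 156.1]
post scene [446.7 134.9  90. ] rack: [-74.4 154.6]
pointer top [415.1 137.7  18.5] rack: [-106.   156.2]
cursor top [415.7 234.   15. ] rack: [-109.3  252.4]
cursor scene [413.9 227.8  15. ] rack: [-110.9  246.1]
slot0 top [566.9 -83.   30. ] rack: [ 54.5 -58.2]
slot1 top [459.5 -77.9  30. ] rack: [-53.  -57.5]
div [ 513.3 -395.4] -0.819621894814069
[[ 0.4  0.1]
 [ 0.  -0.3]
 [ 0.4  0.5]
 [ 0.1 -0.4]
 [ 0.7  0.4]
 [-0.3 -1.2]
 [-0.4 -0.3]]
```

Request:
servo_tool --increments '[0.032,-0.0325,0.005,-0.1456,0.032,-0.0325,0.005,-0.1456,0.032,-0.0325,0.005,-0.1456,0.032,-0.0325,0.005,-0.1456,0.032,-0.0325,0.005,-0.1456]' --hand 1

```text
time_s: 0.72
position: [323.0, 491.3, 256.1]
orientation: [-180.0, 0.0, 124.1]
ft_force: [0.7, 0.6, 0.8]
grip_width: 1.002
gripper_force: 0.0
```

Request:
servo_tool --increments '[0.032,-0.0325,0.0,-0.1456,0.032,-0.0325,0.0,-0.1456,0.032,-0.0325,0.0,-0.1456,0.032,-0.0325,0.0,-0.1456,0.032,-0.0325,0.0,-0.1456]'

```text
time_s: 1.35
position: [482.9, 329.0, 256.0]
orientation: [-180.0, 0.0, 82.4]
ft_force: [0.2, 0.1, -0.9]
grip_width: 1.002
gripper_force: 0.0
```

Request:
servo_tool --increments '[0.008,-0.039,0,-0.1456,0.008,-0.039,0,-0.1456,0.008,-0.039,0,-0.1456,0.008,-0.039,0,-0.1456,0.008,-0.039,0,-0.1456]'

```text
time_s: 1.98
position: [522.1, 134.0, 256.0]
orientation: [-180.0, 0.0, 40.7]
ft_force: [0.9, -0.0, -0.1]
grip_width: 0.999
gripper_force: 0.0
```

Request:
servo_tool --increments '[0.008,-0.039,0,-0.1456,0.008,-0.039,0,-0.1456,0.008,-0.039,0,-0.1456,0.008,-0.039,0,-0.1456,0.008,-0.039,0,-0.1456]'

```text
time_s: 2.6
position: [562.1, -60.8, 256.1]
orientation: [-180.0, 0.0, -1.0]
ft_force: [0.3, 0.3, -0.2]
grip_width: 1.002
gripper_force: 0.0
```

Request:
servo_tool --increments '[-0.005,-0.0335,0,0,-0.005,-0.0335,0,0,-0.005,-0.0335,0,0,-0.005,-0.0335,0,0,-0.005,-0.0335,0,0]'

```text
time_s: 3.22
position: [536.8, -228.0, 256.0]
orientation: [-180.0, 0.0, -0.7]
ft_force: [0.2, -0.2, 0.5]
grip_width: 1.002
gripper_force: 0.0
```

Request:
servo_tool --increments '[-0.005,-0.0335,0,0,-0.005,-0.0335,0,0,-0.005,-0.0335,0,0,-0.005,-0.0335,0,0,-0.005,-0.0335,0,0]'

```text
time_s: 3.85
position: [512.0, -395.4, 255.8]
orientation: [-180.0, 0.0, -0.7]
ft_force: [0.8, -0.5, -0.0]
grip_width: 0.997
gripper_force: 0.0
```

Request:
servo_tool --increments '[0,0,-0.03,0,0,0,-0.03,0,0,0,-0.03,0,0,0,-0.02,0,0,0,-0.015,0]'

```text
time_s: 4.47
position: [512.2, -394.6, 130.3]
orientation: [-180.0, 0.0, -0.7]
ft_force: [-0.3, 0.1, 0.0]
grip_width: 0.998
gripper_force: 0.0
```

Request:
servo_tool --increments '[0,0,-0.015,0,0,0,-0.015,0,0,0,-0.01,0,0,0,-0.007,0,0,0,0,0]'

```text
time_s: 5.1
position: [512.1, -394.7, 84.0]
orientation: [-180.0, 0.0, -0.8]
ft_force: [-0.1, 0.1, 0.5]
grip_width: 0.998
gripper_force: 0.0
```

Request:
servo_tool --increments '[0,0,0,0,0,0,0,0,0,0,0,0,0,0,0,0,0,0,0,0]' --hand 0.25 --force 20

```text
time_s: 5.72
position: [512.3, -394.8, 84.4]
orientation: [180.0, -0.0, -0.8]
ft_force: [-0.1, -0.2, -0.2]
grip_width: 0.249
gripper_force: 0.0
```

```bash
python3 - <<'E'
from cell import get_image,status
import cv2,numpy as np
f=lambda a,k:cv2.resize(a,None,fx=k,fy=k,interpolation=cv2.INTER_CUBIC)
cv2.imwrite("pics/g1.png",np.hstack([f(get_image("top")[175:235,375:435],6.6667),f(get_image("scene")[230:290,330:390],6.6667)]))
print(status.read_state()['joint_positions'])
E
```

```text
[  6.56451443  38.33164936  40.14368716 101.19784275 -30.55529566
  51.86585868 -30.67720459]
```

View pics/g1.png

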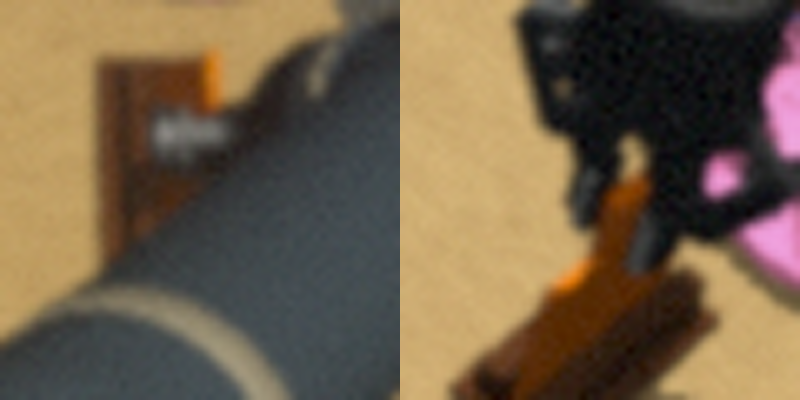

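The fingers at (585,205) and (650,240) straddle the tab, which is at about (628,195). I'll close on it.

Request:
servo_tool --increments '[0,0,0,0,0,0,0,0,0,0,0,0,0,0,0,0,0,0,0,0]' --hand 0 --force 30

```text
time_s: 6.45
position: [512.2, -394.8, 84.4]
orientation: [180.0, -0.0, -0.8]
ft_force: [0.0, -0.4, 0.2]
grip_width: 0.113
gripper_force: 31.9
```

Request:
servo_tool --increments '[0,0,0.01,0,0,0,0.02,0,0,0,0.02,0,0,0,0.02,0,0,0,0.02,0]'

```text
time_s: 7.08
position: [512.4, -394.8, 176.2]
orientation: [180.0, -0.1, -0.8]
ft_force: [-0.0, -0.3, -0.2]
grip_width: 0.114
gripper_force: 31.7
```

Request:
servo_tool --increments '[0,0.02,0,-0.006,0,0.035,0,-0.006,0,0.035,0,-0.006,0,0.035,0,-0.006,0,0.035,0,-0.006]'

```text
time_s: 7.7
position: [512.3, -233.7, 175.2]
orientation: [-180.0, -0.0, -2.5]
ft_force: [0.7, 0.5, -0.3]
grip_width: 0.114
gripper_force: 31.7
```

Request:
servo_tool --increments '[0,0.035,0,0,0,0.035,0,0,0,0.035,0,0,0,0.03,0,0,0,0.019,0,0]'

```text
time_s: 8.32
position: [512.4, -79.0, 175.1]
orientation: [-179.9, -0.0, -2.4]
ft_force: [-0.8, -0.7, -0.6]
grip_width: 0.114
gripper_force: 31.7
```

```bash
python3 - <<'E'
from cell import get_image,status
import cv2,numpy as np
f=lambda a,k:cv2.resize(a,None,fx=k,fy=k,interpolation=cv2.INTER_CUBIC)
t=get_image("top");s=get_image("scene");cv2.imwrite("pics/h_t.png",t);cv2.imwrite("pics/h_s.png",s)
cv2.imwrite("pics/h1.png",np.hstack([f(t[165:240,270:345],5.3333),f(s[170:245,245:320],5.3333)]))
print(status.read_state()['position'])
E
```

```text
[512.60015748 -78.31636564 174.87032556]
```

View pics/h1.png

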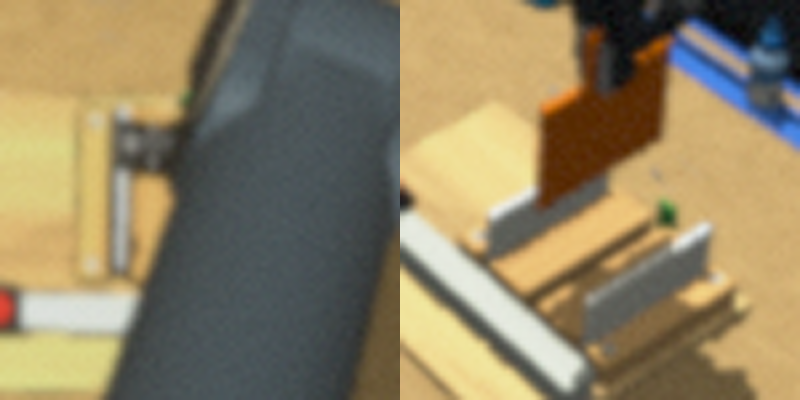

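In the scene view the divider is held upright above the rack, with its lower edge from (543,206) to (662,137). White divider B's top edge runs from (585,297) to (710,228). The arm hides the slot in the top view, so I'll compare within the scene camera.

```bash
python3 - <<'E'
from h import *
np.set_printoptions(precision=1,suppress=True)
H=lambda u,v:crop(u-400,v,75*5.3333/75,245,170)
S=lambda u,v:crop(u,v,4,185,165)
for nm,uv,z in [("div near bot",H(543,206),98.6),("div far bot",H(662,137),98.6),("div near top",H(541,107),178.6),("div far top",H(670,38),178.6),("A near",S(307,187),63),("A far",S(398,134),63),("B near",S(382,241),63),("B far",S(472,190),63),("B near h",H(585,297),63),("B far h",H(710,228),63),("A near h",H(488,220),63),("button",S(228,160),50)]:
    print(nm,back("scene",uv,z))
import cv2
s=cv2.imread("pics/scene0.png")
f=lambda a,k:cv2.resize(a,None,fx=k,fy=k,interpolation=cv2.INTER_CUBIC)
cv2.imwrite("pics/z.png",np.hstack([f(s[190:240,255:315],10)]))
E
```

```text
div near bot [468.9 -76.3  98.6]
div far bot [564.9 -81.2  98.6]
div near top [464.6 -74.8 178.6]
div far top [563.2 -81.  178.6]
A near [460.4 -40.2  63. ]
A far [560.3 -44.7  63. ]
B near [ 464.2 -122.6   63. ]
B far [ 558.4 -131.1   63. ]
B near h [ 461.  -122.1   63. ]
B far h [ 557.9 -131.9   63. ]
A near h [461.4 -37.8  63. ]
button [441.4  36.1  50. ]
```

View pics/z.png

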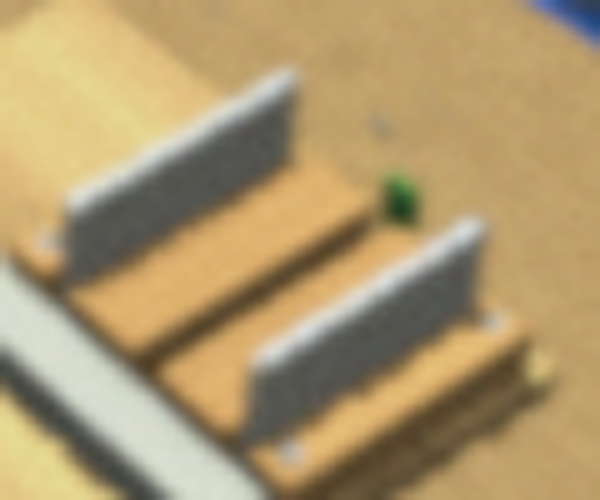

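The zoomed view shows the empty slot as a dark strip from (150,352) to (385,220), between the two white dividers. I'll measure its edges numerically, and measure the divider's lower edge in the same camera.

```bash
python3 - <<'E'
from h import *
import cv2
from scipy.ndimage import map_coordinates as mc
np.set_printoptions(precision=1,suppress=True)
Z=lambda u,v:crop(u,v,10,255,190)
for nm,uv,z in [("+rib n",Z(138,340),30),("+rib f",Z(375,208),30),("-rib n",Z(163,362),30),("-rib f",Z(395,232),30),("A n",Z(72,203),63),("A f",Z(290,78),63),("B n",Z(255,360),63),("B f",Z(480,228),63)]: print(nm,back("scene",uv,z))
s=cv2.imread("pics/scene0.png").astype(float)
print("profiles over y at z=30 in scene0 (gray)")
for x in (480,500,520,540):
    ys=np.arange(-105,-60,2.);P=np.array([proj("scene",(x,y,30)) for y in ys]);print(x,np.array([mc(s.mean(2),[P[:,1],P[:,0]],order=1)]).round())
h=cv2.imread("pics/h_s.png").astype(float)
print("R-B over y at z=98.6, hover")
for x in (480,500,520,540):
    ys=np.arange(-100,-60,2.);P=np.array([proj("scene",(x,y,98.6)) for y in ys]);v=[mc(h[:,:,k],[P[:,1],P[:,0]],order=1) for k in(0,2)];print(x,(v[1]-v[0]).round())
E
```

```text
+rib n [462.5 -72.4  30. ]
+rib f [564.1 -81.3  30. ]
-rib n [461.9 -84.8  30. ]
-rib f [560.9 -93.7  30. ]
A n [466.1 -35.9  63. ]
A f [561.5 -40.8  63. ]
B n [ 462.  -124.5   63. ]
B f [ 557.4 -131.6   63. ]
profiles over y at z=30 in scene0 (gray)
480 [[156. 164. 168. 169. 170. 169. 165. 159. 142. 119.  93.  78.  73.  83.
  107. 131. 153. 163. 168. 172. 171. 170. 170.]]
500 [[199. 201. 191. 179. 170. 165. 160. 149. 129. 105.  84.  76.  84.  97.
  119. 141. 159. 167. 169. 169. 168. 170. 171.]]
520 [[203. 196. 186. 177. 169. 164. 157. 145. 123.  99.  81.  76.  88. 108.
  130. 148. 162. 168. 170. 171. 171. 172. 172.]]
540 [[204. 194. 182. 174. 170. 165. 149. 130. 106.  88.  76.  74.  92. 117.
  141. 157. 167. 171. 171. 171. 170. 170. 171.]]
R-B over y at z=98.6, hover
480 [110. 103.  86.  63.  41.  21.  12.   5.   6.  13.  22.  36.  54.  70.
  78.  80.  80.  71.  65.  65.]
500 [109. 104.  91.  65.  39.  19.   9.   6.   6.  16.  30.  45.  62.  76.
  83.  84.  84.  82.  82.  83.]
520 [94. 95. 95. 95. 94. 92. 89. 85. 78. 72. 70. 71. 75. 77. 76. 81. 84. 81.
 79. 79.]
540 [68. 71. 78. 86. 90. 93. 92. 89. 86. 81. 78. 81. 87. 86. 82. 79. 81. 84.
 86. 85.]
```

```bash
python3 - <<'E'
from h import *
import cv2
from scipy.ndimage import map_coordinates as mc
np.set_printoptions(precision=1,suppress=True,linewidth=200)
s=cv2.imread("pics/top0.png").astype(float)
def prof(n,im,x,z,ys,ch):
    P=np.array([proj(n,(x,y,z)) for y in ys]);return ch(np.stack([mc(im[:,:,k],[P[:,1],P[:,0]],order=1) for k in range(3)])).round()
print("top slot z30")
for x in (470,490,510,530,550): print(x,prof("top",s,x,30,np.arange(-110,-50,3.),lambda v:v.mean(0)))
print("top A/B z63")
for x in (480,520): print(x,prof("top",s,x,63,np.arange(-140,-20,3.),lambda v:v[0]))
print("top tab z123 R")
for x in (505,513,521): print(x,prof("top",s,x,123,np.arange(-412,-376,2.),lambda v:v[2]))
print("top plate z88 R")
for x in (475,485,540,550): print(x,prof("top",s,x,88,np.arange(-412,-376,2.),lambda v:v[2]))
sc=cv2.imread("pics/scene0.png").astype(float)
print("scene tab z123 R, plate z88")
for x in (505,513,521): print(x,prof("scene",sc,x,123,np.arange(-412,-376,2.),lambda v:v[2]))
for x in (475,485): print(x,prof("scene",sc,x,88,np.arange(-412,-376,2.),lambda v:v[2]))
E
```

```text
top slot z30
470 [156. 158. 160. 161. 160. 158. 157. 154. 143. 134. 130. 124. 125. 138. 152. 157. 160. 159. 160. 158.]
490 [156. 158. 159. 160. 159. 159. 156. 154. 139. 131. 130. 130. 131. 142. 153. 157. 158. 159. 159. 158.]
510 [157. 158. 158. 159. 158. 157. 154. 149. 140. 132. 135. 131. 140. 152. 157. 159. 160. 159. 160. 157.]
530 [157. 158. 160. 161. 159. 159. 155. 147. 142. 143. 142. 140. 148. 156. 159. 160. 160. 160. 157. 150.]
550 [159. 159. 160. 162. 157. 157. 150. 139. 135. 137. 137. 135. 146. 158. 160. 158. 159. 161. 159. 150.]
top A/B z63
480 [ 92.  99.  98. 103. 127. 150. 144. 114.  90.  88.  95. 100.  95.  96. 101.  99.  97.  99.  95.  91.  87.  84.  83.  80.  87.  94.  97.  99.  99. 100.  97.  90.  80.  87. 114. 142. 141. 111.  90.
  95.]
520 [101. 104. 105. 123. 155. 161. 128.  92.  83.  89.  95.  96.  98.  99.  99.  99. 101. 100.  99.  91.  94.  98.  93.  92.  97.  98.  98.  99. 100.  99.  95.  87.  88. 114. 149. 161. 135. 104.  96.
 102.]
top tab z123 R
505 [179. 180. 180. 181. 180. 179. 184. 189. 195. 189. 174. 148. 126. 108. 100.  96.  94.  93.]
513 [180. 180. 181. 
[... 379 characters left out ...]

540 [175. 175. 174. 174. 173. 174. 178. 180. 180. 168. 148. 123. 109. 100.  98.  95.  94.  96.]
550 [177. 179. 180. 180. 180. 183. 188. 192. 188. 178. 151. 127. 108. 100.  96.  97.  98.  98.]
scene tab z123 R, plate z88
505 [ 95.  96.  85.  90. 107. 149. 192. 217. 224. 222. 212. 200. 193. 190. 189. 190. 190. 188.]
513 [155. 170. 155. 121. 123. 154. 194. 220. 223. 218. 208. 197. 192. 193. 194. 194. 192. 192.]
521 [176. 203. 191. 157. 138. 162. 201. 218. 221. 205. 187. 180. 183. 190. 191. 194. 194. 193.]
475 [ 78.  80.  81.  80.  82.  98. 137. 182. 213. 217. 207. 197. 191. 190. 190. 191. 189. 189.]
485 [ 80.  79.  79.  81.  81. 101. 135. 183. 212. 216. 205. 197. 193. 191. 191. 193. 193. 192.]
```

Request:
servo_tool --increments '[0,-0.003,0,-0.007,0,0,-0.02,0,0,0,-0.022,0,0,0,-0.02,0,0,0,0,0]'

```text
time_s: 9.05
position: [511.1, -85.4, 111.6]
orientation: [179.9, 0.2, -3.0]
ft_force: [0.6, 0.0, -1.3]
grip_width: 0.114
gripper_force: 31.6
```

```bash
python3 - <<'E'
from h import *
from cell import get_image,status
import cv2
f=lambda a,k:cv2.resize(a,None,fx=k,fy=k,interpolation=cv2.INTER_CUBIC)
t=get_image("top");s=get_image("scene");cv2.imwrite("pics/i_t.png",t);cv2.imwrite("pics/i_s.png",s)
cv2.imwrite("pics/i1.png",f(s[180:240,245:320],10))
p=status.read_state();print(p['position'],p['orientation'])
E
```

```text
[512.55519588 -85.18125542 112.97075048] [ 1.79957269e+02 -4.93548143e-02 -2.99158492e+00]
```

View pics/i1.png

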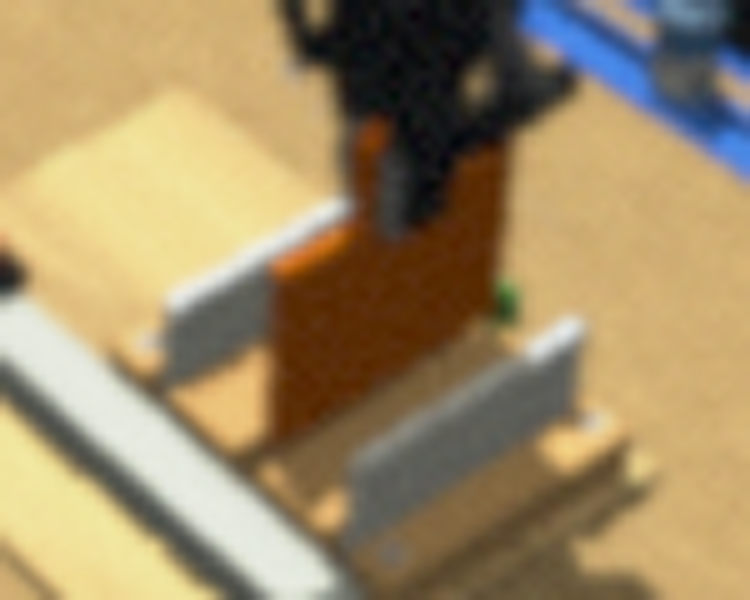

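The divider now hangs just above the middle slot. Its lower near corner is at (275,440) and the slot's near mouth at about (255,460). I'll measure the offset.

```bash
python3 - <<'E'
from h import *
import cv2
from cell import status
from scipy.ndimage import map_coordinates as mc
np.set_printoptions(precision=1,suppress=True,linewidth=200)
p=status.read_state();print(p['time_s'],p['position'],p['orientation'],p['qvel'])
s=cv2.imread("pics/i_s.png").astype(float)
ys=np.arange(-104,-66,2.);print(ys)
for z in (36,):
  for x in (475,485,495,505,515,525,535,545):
    P=np.array([proj("scene",(x,y,z)) for y in ys]);v=np.stack([mc(s[:,:,k],[P[:,1],P[:,0]],order=1) for k in range(3)]);print(x,v[1].round())
E
```

```text
9.15 [512.6 -85.2 113. ] [180.  -0.  -3.] [-0.6 -0.6  0.1 -0.4 -0.1 -0.2  0.1]
[-104. -102. -100.  -98.  -96.  -94.  -92.  -90.  -88.  -86.  -84.  -82.  -80.  -78.  -76.  -74.  -72.  -70.  -68.]
475 [ 96.  97.  96.  95.  94.  91.  82.  71.  61.  55.  50.  47.  51.  63.  76. 101. 125. 148. 169.]
485 [109. 101.  97.  95.  92.  87.  78.  67.  58.  48.  40.  43.  45.  45.  44.  45.  48.  53.  65.]
495 [108. 101.  96.  93.  90.  85.  76.  65.  55.  50.  47.  45.  44.  44.  42.  41.  41.  39.  41.]
505 [109.  99.  96.  93.  89.  83.  75.  64.  53.  46.  41.  42.  46.  48.  46.  46.  45.  44.  46.]
515 [105. 100.  96.  94.  91.  84.  75.  64.  55.  50.  46.  43.  41.  44.  47.  46.  45.  43.  42.]
525 [103.  99.  99.  96.  91.  84.  75.  64.  55.  48.  45.  45.  46.  46.  46.  45.  43.  44.  45.]
535 [102.  99.  96.  93.  88.  80.  71.  60.  51.  45.  44.  42.  40.  41.  42.  44.  45.  45.  46.]
545 [103.  99.  98.  98.  97.  90.  77.  62.  52.  48.  47.  45.  43.  43.  44.  44.  45.  46.  45.]
```

Request:
servo_tool --increments '[0,0.0025,0,0,0,0,0,0,0,0,0,0,0,0,0,0,0,0,0,0]'

```text
time_s: 9.78
position: [512.3, -81.2, 112.4]
orientation: [180.0, -0.0, -2.9]
ft_force: [-0.4, 0.0, -0.9]
grip_width: 0.115
gripper_force: 31.6
```

```bash
python3 - <<'E'
from h import *
import cv2
from cell import status,get_image
from scipy.ndimage import map_coordinates as mc
np.set_printoptions(precision=1,suppress=True,linewidth=200)
s=np.mean([get_image("scene").astype(float) for _ in range(4)],0);cv2.imwrite("pics/j_s.png",s.astype(np.uint8))
p=status.read_state();print(p['position'],p['orientation'])
ys=np.arange(-104,-66,2.)
for x in (475,485,495,505,515,525,535,545):
    P=np.array([proj("scene",(x,y,36)) for y in ys]);v=np.stack([mc(s[:,:,k],[P[:,1],P[:,0]],order=1) for k in range(3)]);print(x,v[2].round(),(v[2]/(v[0]+1)).round(1))
E
```

```text
[512.2 -81.3 112.3] [180.    0.   -2.9]
475 [123. 122. 121. 120. 118. 115. 106.  97.  89.  87.  89.  93.  94.  95.  98. 110. 124. 149. 175.] [1.9 1.9 2.  2.  2.  2.  2.  2.  2.1 2.6 3.3 4.7 6.5 8.3 8.9 4.5 3.2 2.6 2.4]
485 [126. 122. 121. 120. 118. 113. 104.  94.  89.  86.  85.  87.  90.  90.  90.  90.  91.  92.  95.] [ 1.5  1.8  1.9  1.9  1.9  2.   2.   2.   2.1  2.4  2.9  4.2  7.3 12.6 16.6 18.8 18.7 14.6  9.8]
495 [126. 122. 119. 118. 114. 109. 101.  93.  87.  88.  90.  92.  92.  90.  89.  89.  89.  89.  89.] [ 1.5  1.7  1.9  2.   2.   2.   2.   2.   2.2  2.8  4.   5.7  7.9 13.5 25.9 21.6 16.9 20.9 20. ]
505 [125. 121. 119. 117. 114. 106.  97.  89.  86.  86.  86.  87.  88.  90.  89.  89.  90.  90.  90.] [ 1.5  1.8  1.9  2.   2.   2.   2.   2.1  2.3  2.6  3.4  5.3  8.1  9.6 16.6 32.9 35.  21.3 17.2]
515 [123. 122. 121. 119. 114. 107.  98.  91.  88.  89.  90.  90.  90.  89.  89.  90.  90.  90.  90.] [ 1.6  1.8  1.9  2.   2.   2.   2.   2.2  2.4  3.   4.1  5.8  9.4 14.8 16.8 14.9 13.3 17.9 34.3]
525 [124. 122. 121. 118. 113. 103.  94.  86.  85.  85.  87.  87.  88.  89.  89.  89.  90.  90.  90.] [ 1.6  1.8  1.9  2.   2.   2.   2.1  2.1  2.5  3.2  5.2 10.9 15.7 16.7 17.7 16.  10.5 10.4 12. ]
535 [123. 122. 120. 117. 110. 101.  93.  90.  88.  88.  89.  88.  88.  89.  90.  89.  89.  89.  89.] [ 1.7  1.9  1.9  2.   2.   2.   2.1  2.2  2.6  3.5  5.4  9.8 21.1 15.2 15.3 21.3 23.9 22.3 18.6]
545 [126. 124. 124. 124. 119. 110. 100.  88.  86.  87.  90.  90.  89.  89.  90.  90.  89.  90.  89.] [ 1.7  1.9  2.   1.9  1.9  1.9  2.   2.2  2.8  3.8  5.   7.6 11.7 13.  12.6 13.1 11.5 11.5 15.7]
```

Request:
servo_tool --increments '[0.0005,-0.002,0,0,0,0,-0.003,0,0,0,-0.004,0,0,0,-0.003,0,0,0,0,0]'

```text
time_s: 10.6
position: [513.4, -84.0, 105.9]
orientation: [-179.8, -0.1, -3.0]
ft_force: [-10.8, 2.8, 34.7]
grip_width: 0.112
gripper_force: 37.0
```

```bash
python3 - <<'E'
from h import *
import cv2
from cell import status,get_image
p=status.read_state();print(p['ft_force'],p['ft_torque'],p['position'])
f=lambda a,k:cv2.resize(a,None,fx=k,fy=k,interpolation=cv2.INTER_CUBIC)
s=get_image("scene");cv2.imwrite("pics/k.png",f(s[195:235,255:310],12))
E
```

```text
[-10.77450121   2.78693229  34.70190705] [ 0.6370144   2.31697953 -0.05164808] [513.42055906 -83.96488753 105.90007196]
```

Request:
servo_tool --increments '[0,0,0.004,0,0,0,0.003,0,0,0,0,0,0,0,0,0,0,0,0,0]'

```text
time_s: 11.28
position: [512.5, -83.2, 109.0]
orientation: [180.0, 0.0, -2.9]
ft_force: [0.9, -0.1, -0.6]
grip_width: 0.105
gripper_force: 31.7
```

```bash
python3 - <<'E'
from cell import status
p=status.read_state();print(p['ft_force'],p['ft_torque'],p['position'])
E
```

```text
[ 0.87371826 -0.07102059 -0.59094488] [ 0.04686333 -0.04866811 -0.01949967] [512.5489424  -83.19772167 108.97689212]
```

View pics/k.png

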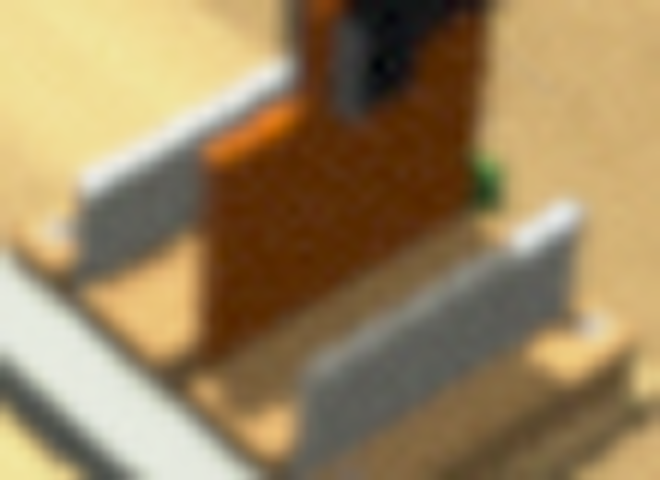

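Contact came at rib height: the divider's lower edge, from (215,358) to (470,215), is resting on a rib. I've backed off 3 mm and will measure both edges again.

```bash
python3 - <<'E'
from h import *
import cv2
from cell import status,get_image
from scipy.ndimage import map_coordinates as mc
np.set_printoptions(precision=1,suppress=True,linewidth=220)
s=np.mean([get_image("scene").astype(float) for _ in range(4)],0);cv2.imwrite("pics/l_s.png",s.astype(np.uint8))
p=status.read_state();print(p['position'])
s0=cv2.imread("pics/scene0.png").astype(float); j=cv2.imread("pics/j_s.png").astype(float)
ys=np.arange(-104,-60,2.);print(ys)
for x in (485,505,525,545):
  for nm,im in(("0",s0),("j",j),("l",s)):
    P=np.array([proj("scene",(x,y,30)) for y in ys])
    print(x,nm,"B",mc(im[:,:,0],[P[:,1],P[:,0]],order=1).round(),"G",mc(im[:,:,1],[P[:,1],P[:,0]],order=1).round())
E
```

```text
[512.7 -83.3 109.2]
[-104. -102. -100.  -98.  -96.  -94.  -92.  -90.  -88.  -86.  -84.  -82.  -80.  -78.  -76.  -74.  -72.  -70.  -68.  -66.  -64.  -62.]
485 0 B [155. 145. 128. 115. 110. 106. 103.  95.  82.  66.  51.  47.  53.  64.  78.  92. 102. 106. 109. 110. 110. 111.] G [183. 186. 182. 177. 175. 172. 166. 156. 134. 107.  83.  76.  85. 103. 126. 149. 167. 174. 176. 176. 177. 179.]
485 j B [98. 87. 73. 64. 60. 58. 58. 56. 51. 45. 40. 34. 28. 18.  9.  7.  5.  6.  9. 11. 25. 40.] G [116. 111. 103.  98.  95.  94.  92.  89.  82.  73.  66.  60.  56.  51.  46.  45.  45.  47.  49.  53.  68.  84.]
485 l B [99. 87. 73. 64. 61. 60. 57. 54. 47. 38. 28. 19. 11.  6.  6.  6.  6.  8. 15. 26. 45. 63.] G [116. 110. 103.  98.  96.  94.  92.  88.  78.  67.  57.  52.  48.  45.  45.  45.  45.  48.  55.  64.  89. 114.]
505 0 B [193. 172. 145. 124. 112. 106.  99.  85.  68.  56.  46.  46.  59.  74.  88. 100. 109. 113. 111. 111. 111. 110.] G [207. 199. 187. 178. 174. 169. 157. 138. 113.  93.  77.  76.  93. 115. 139. 159. 172. 179. 178. 178. 178. 177.]
505 j B [110.  94.  79.  67.  60.  58.  56.  52.  49. 
[... 1117 characters left out ...]
45 0 B [182. 153. 129. 116. 108. 102.  89.  74.  62.  54.  51.  55.  68.  83.  97. 107. 112. 112. 110. 111. 113. 114.] G [208. 194. 183. 178. 172. 163. 145. 121.  98.  82.  81.  90. 111. 136. 159. 171. 177. 179. 179. 179. 179. 180.]
545 j B [102.  85.  70.  64.  60.  58.  55.  49.  42.  34.  28.  23.  16.   8.   4.   5.   5.   5.   5.   4.   5.   7.] G [121. 110. 101.  97.  95.  92.  87.  78.  69.  61.  56.  53.  50.  46.  44.  44.  44.  44.  44.  44.  44.  44.]
545 l B [102.  84.  70.  64.  60.  57.  52.  45.  35.  26.  17.   9.   6.   6.   7.   7.   6.   4.   3.   3.   3.   1.] G [122. 110. 101.  97.  95.  92.  84.  74.  64.  56.  51.  47.  45.  44.  44.  45.  44.  44.  44.  44.  43.  42.]
```

Request:
servo_tool --increments '[0,0,-0.0045,0,0,-0.0005,0,0,0,-0.0005,0,0,0,-0.0005,0,0,0,0,0,0]'

```text
time_s: 12.1
position: [513.2, -83.9, 106.1]
orientation: [-179.8, -0.0, -2.9]
ft_force: [-2.8, 3.4, 13.3]
grip_width: 0.114
gripper_force: 33.6
```

Request:
servo_tool --increments '[0,0.0007,0,0,0,0.0007,0,0,0,0.0007,0,0,0,0.0007,0,0,0,0,0,0]'

```text
time_s: 12.72
position: [513.2, -83.2, 106.1]
orientation: [180.0, -0.1, -2.9]
ft_force: [-3.0, -0.5, 11.1]
grip_width: 0.112
gripper_force: 33.5
```

Request:
servo_tool --increments '[0,0.0007,0,0,0,0.0007,0,0,0,0.0007,0,0,0,0.0007,0,0,0,0,0,0]'

```text
time_s: 13.35
position: [512.8, -79.5, 104.9]
orientation: [180.0, -0.0, -2.9]
ft_force: [-0.0, 0.3, -0.6]
grip_width: 0.116
gripper_force: 31.6
```

It dropped into the slot with no force left on it. Lowering now.

Request:
servo_tool --increments '[0,0,-0.004,0,0,0,-0.004,0,0,0,-0.004,0,0,0,-0.003,0,0,0,0,0]'

```text
time_s: 13.98
position: [512.5, -79.1, 89.5]
orientation: [180.0, 0.0, -2.9]
ft_force: [0.4, -1.0, -0.8]
grip_width: 0.114
gripper_force: 31.6
```

Request:
servo_tool --increments '[0,0,-0.002,0,0,0,-0.002,0,0,0,-0.0015,0,0,0,0,0,0,0,0,0]'

```text
time_s: 14.6
position: [512.8, -79.2, 84.3]
orientation: [180.0, -0.0, -2.9]
ft_force: [-0.3, 0.5, -1.3]
grip_width: 0.113
gripper_force: 31.7
```

Request:
servo_tool --increments '[0,0,-0.001,0,0,0,-0.001,0,0,0,0,0,0,0,0,0,0,0,0,0]'

```text
time_s: 15.22
position: [512.8, -79.4, 84.2]
orientation: [-179.9, -0.0, -2.9]
ft_force: [-6.2, 0.8, 17.7]
grip_width: 0.111
gripper_force: 34.5
```

Request:
servo_tool --increments '[0,0,0.0015,0,0,0,0,0,0,0,0,0,0,0,0,0,0,0,0,0]' --hand 0.4

```text
time_s: 15.85
position: [512.7, -79.2, 83.7]
orientation: [180.0, 0.0, -2.9]
ft_force: [-0.4, -0.3, -0.7]
grip_width: 0.4
gripper_force: 0.0
```

Request:
servo_tool --increments '[0,0,0.01,0,0,0,0.03,0,0,0,0.04,0,0,0,0.04,0,0,0.03,0.01,0]'

```text
time_s: 16.48
position: [514.2, -51.8, 217.4]
orientation: [-180.0, -0.4, -3.2]
ft_force: [-0.8, 0.7, 0.7]
grip_width: 0.399
gripper_force: 0.0
```

Request:
servo_tool --increments '[-0.01,0.03,0,0,-0.02,0.03,0,0,-0.02,0.03,0,0,-0.02,0,0,0,0,0,0,0]' --hand 0

```text
time_s: 17.1
position: [441.8, 41.1, 214.2]
orientation: [-179.9, 0.0, -2.8]
ft_force: [0.8, -0.4, -0.7]
grip_width: -0.0
gripper_force: 0.0
```

```bash
python3 - <<'E'
from h import *
import cv2
from cell import status,get_image
f=lambda a,k:cv2.resize(a,None,fx=k,fy=k,interpolation=cv2.INTER_CUBIC)
t=get_image("top");s=get_image("scene");cv2.imwrite("pics/m_t.png",t);cv2.imwrite("pics/m_s.png",s)
cv2.imwrite("pics/m1.png",np.hstack([f(t[165:240,235:335],4),f(s[155:230,215:315],4)]))
p=status.read_state();print(p['position'],p['joint_positions'],p['time_s'])
E
```

```text
[443.48454022  40.67294064 214.43268516] [-57.0390549    7.18595141  51.45216965 120.83182288  -6.91328547
  54.77698312 -94.71716852] 17.2
```

View pics/m1.png

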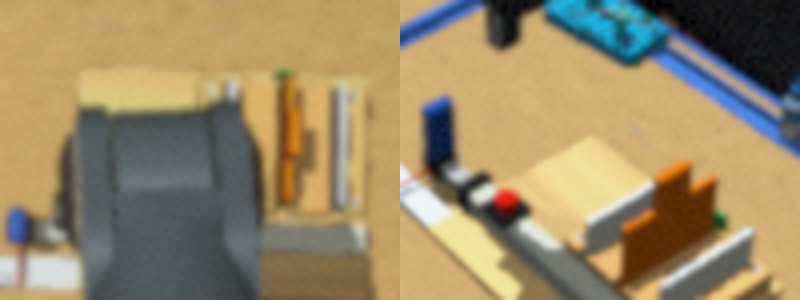

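The divider stands upright in the green-tagged slot: in the top half it runs from (290,77) to (287,203), and the gripper is clear of it. From here I'll work from colour centroids and view no more pictures.

```bash
python3 - <<'E'
from h import *
import cv2
np.set_printoptions(precision=1,suppress=True)
M=lambda u,v:crop(u,v,4,235,165)
print("div ends",back("top",M(290,77),88),back("top",M(287,203),88),"slot ends at z8/30 seen top ~ (566.9) (459.5)")
R=lambda a:np.array([[np.cos(a),np.sin(a)],[-np.sin(a),np.cos(a)]])@np.eye(2)
def cen(n,im,fn,box,z):
    x0,x1,y0,y1=box;c=im[y0:y1,x0:x1].astype(float);w=np.clip(fn(c[...,0],c[...,1],c[...,2]),0,None)
    yy,xx=np.mgrid[y0:y1,x0:x1];uv=np.array([(w*xx).sum(),(w*yy).sum()])/w.sum();return uv,back(n,uv,z)
t=cv2.imread("pics/top0.png");s=cv2.imread("pics/scene0.png")
red=lambda b,g,r:r-np.maximum(b,g)-50
redp=lambda b,g,r:r-g-45
yel=lambda b,g,r:np.minimum(r,g)-b-60
blu=lambda b,g,r:b-r-30
print("button",cen("top",t,red,(260,280,214,232),50),cen("scene",s,red,(232,252,197,212),50))
print("pointer",cen("top",t,redp,(235,246,227,239),18.5))
print("cursor",cen("top",t,yel,(205,218,224,240),15),cen("scene",s,yel,(193,210,181,194),15))
print("post",cen("top",t,blu,(233,244,213,228),88))
sl=t[227:238,232:250].astype(int);print((sl[...,2]-sl[...,1]))
sl=t[225:239,205:218].astype(int);print((sl[...,2]-sl[...,0]))
E
```

```text
div ends [561.8 -81.3  88. ] [461.6 -76.1  88. ] slot ends at z8/30 seen top ~ (566.9) (459.5)
button (array([268.7, 222.3]), array([443.4,  42.1,  50. ])) (array([241.2, 204.3]), array([441.4,  38.4,  50. ]))
pointer (array([nan, nan]), array([nan, nan, nan]))
cursor (array([210.7, 232.4]), array([413.9, 235. ,  15. ])) (array([201.9, 186.6]), array([417. , 230.4,  15. ]))
post (array([238.8, 221. ]), array([446.5, 136.9,  88. ]))
[[29 31 28 29 30 30 32 38 39 29 26 24 23 21 20 20 21 25]
 [19 17 19 20 20 19 24 35 41 26 21 16 17 16 18 18 19 18]
 [ 0  2  4  3  4  5 13 29 30 14  9  7  6  5  5  9  6  7]
 [-6 -3 -4 -3 -5 -3  9 26 28  7  1 -2 -2 -4 -4 -3 -2  0]
 [-6 -7 -5 -5 -7 -5  9 25 27  6 -2 -7 -5 -7 -7 -3 -5 -5]
 [-8 -7 -3 -6 -8 -3  9 31 26  7 -2 -6 -8 -7 -3 -5 -7 -7]
 [-7 -4 -4 -6 -7 -2 11 35 32  6 -3 -7 -6 -6 -6 -6 -5 -7]
 [-6 -5 -2 -3 -5 -3 13 37 34  7 -4 -6 -5 -7 -6 -6 -6 -4]
 [-1 -2  0 -3 -1  3 16 38 29  5 -1 -2 -5 -6 -5 -4 -3 -5]
 [ 6  9  7 10  9 11 18 30 24  9  5  4  2  4  4  3  2  3]
 [23 27 24 24 24 23 28 31 29 21 20 20 19 19 19 18 19 15]]
[[ 92  94  95  93  95  94  92  94  95  93  94  93  90]
 [ 84  86  88  87  88  95  93  88  87  87  90  90  87]
 [ 53  54  54  55  66  85  91  71  60  58  61  60  64]
 [ 18  19  17  17  35  73  90  57  25  22  24  25  24]
 [  0  -2   0   4  23  64  85  44  10   3   2   5   3]
 [ -6  -4  -4  -1  17  60  86  43   7  -2  -3  -5  -4]
 [ -4  -4  -3  -3  13  55  80  40   6  -4  -6  -5  -3]
 [ -6  -4  -5  -2  16  56  80  39   5  -3  -5  -4  -5]
 [ -3  -5  -3   5  23  61  80  37   6  -1  -3  -4  -4]
 [  4   4   6  10  32  72  90  46  11   2   1   0   1]
 [ 33  31  31  32  53  88  99  61  23  18  18  18  15]
 [ 66  69  65  65  80 104 110  76  50  48  51  54  49]
 [ 89  88  88  89  92 103 101  88  79  81  84  81  81]
 [ 93  93  95  93  95  96  94  93  91  93  95  92  92]]<stdin>:9: RuntimeWarning: invalid value encountered in divide
```

Request:
servo_tool --increments '[0,0.001,-0.035,0,0,0,-0.04,0,0,0,-0.04,0,0,0,-0.03,0,0,0,-0.005,0]'

```text
time_s: 17.82
position: [442.5, 40.7, 62.4]
orientation: [179.9, 0.2, -3.0]
ft_force: [-0.2, -0.1, 0.3]
grip_width: 0.0
gripper_force: 0.0
```

Request:
servo_tool --increments '[0,0,-0.005,0,0,0,-0.004,0,0,0,-0.004,0,0,0,-0.004,0,0,0,0,0]'

```text
time_s: 18.45
position: [442.9, 41.9, 46.9]
orientation: [-180.0, -0.0, -2.9]
ft_force: [0.2, -0.5, 0.4]
grip_width: 0.0
gripper_force: 0.0
```

Request:
servo_tool --increments '[0,0,-0.002,0,0,0,-0.002,0,0,0,-0.001,0,0,0,-0.001,0,0,0,0,0]'

```text
time_s: 19.08
position: [442.9, 41.9, 41.9]
orientation: [-179.9, 0.0, -2.9]
ft_force: [-3.9, 0.9, 19.1]
grip_width: -0.001
gripper_force: 9.5
```

Request:
servo_tool --increments '[0,0,0.02,0,0,0,0.04,0,0,0,0.04,0,0,0,0.01,0,0.001,0.019,0,0]' --hand 0.5

```text
time_s: 19.7
position: [443.7, 60.3, 151.2]
orientation: [-179.9, -0.1, -3.0]
ft_force: [0.0, 0.8, 1.3]
grip_width: 0.504
gripper_force: 0.0
```

Request:
servo_tool --increments '[0.001,0.025,0,0,0.001,0.025,0,0,0.001,0.02,0,0,0.001,0.006,0,0,0,0,0,0]'

```text
time_s: 20.32
position: [447.7, 136.5, 150.6]
orientation: [179.9, 0.0, -2.9]
ft_force: [0.1, -0.4, -0.2]
grip_width: 0.501
gripper_force: 0.0
```

Request:
servo_tool --increments '[0,0,-0.02,0,0,0,-0.03,0,0,0,-0.03,0,0,0,-0.02,0,0,0,0,0]'

```text
time_s: 20.95
position: [446.9, 135.2, 49.9]
orientation: [179.9, 0.1, -3.0]
ft_force: [0.3, -0.8, 0.5]
grip_width: 0.498
gripper_force: 0.0
```

Request:
servo_tool --increments '[0,0.001,-0.002,0,0,0,0,0,0,0,0,0,0,0,0,0,0,0,0,0]' --hand 0 --force 50

```text
time_s: 21.58
position: [448.4, 137.7, 49.6]
orientation: [-180.0, -0.1, -2.9]
ft_force: [-1.8, -2.3, 6.9]
grip_width: 0.159
gripper_force: 49.5
```

Request:
servo_tool --increments '[0.0003,0.006,0,0,0.0008,0.016,0,0,0.0011,0.022,0,0,0.0011,0.022,0,0,0.0007,0.014,0,0]'

```text
time_s: 22.2
position: [452.0, 218.4, 49.6]
orientation: [-180.0, -0.0, -2.8]
ft_force: [-1.3, -3.7, 8.6]
grip_width: 0.161
gripper_force: 49.8
```

Request:
servo_tool --increments '[0,0,0,0,0,0,0,0,0,0,0,0,0,0,0,0,0,0,0,0]'

```text
time_s: 22.82
position: [451.9, 217.6, 49.6]
orientation: [-180.0, -0.0, -2.9]
ft_force: [-1.2, -3.1, 7.0]
grip_width: 0.156
gripper_force: 49.8
```

```bash
cat >m.py <<'E'
from h import *
import cv2
from cell import status,get_image
np.set_printoptions(precision=1,suppress=True,linewidth=200)
N=6
t=np.mean([get_image("top").astype(float) for _ in range(N)],0);s=np.mean([get_image("scene").astype(float) for _ in range(N)],0)
cv2.imwrite("pics/p_t.png",t);cv2.imwrite("pics/p_s.png",s)
p=status.read_state();print(p['position'],p['ft_force'],p['grip_width'],p['time_s'])
t0=cv2.imread("pics/top0.png").astype(float)
print("top R-G rows 228-236");print((t[228:237,202:246,2]-t[228:237,202:246,1]).round().astype(int))
print("top min(R,G)-B");print((np.minimum(t[...,2],t[...,1])-t[...,0])[228:237,202:222].round().astype(int))
E
python3 m.py
```

```text
[451.9 217.6  49.6] [-1.3 -2.6  6.8] 0.1594643924108277 23.425
top R-G rows 228-236
[[-5 -3 -4 -3 -3 -2 -1 -1  2 -1 -3 -3  2  3  3  0  0  2  5  6  8  8  9  9  8  9 10 10 10 10 11 10 10 11 11 11 10 12 12 11 11 12 13 12]
 [-4 -3 -3 -2 -1 -3  0 -1 -1  1 -2  1  2  3  1 -3 -3 -2  0  2  4  4  4  4  3  4  4  5  4  4  5  5  5  5  5  6  5  5  5  5  5  4  5  6]
 [-5 -4 -3 -2 -2 -1 -1 -1  2  0  2  2  1  2 -2 -4 -4 -6 -4 -3  0  1  2  2  2  0  2  3  2  2  2  2  2  2  3  2  2  3  2  2  2  2  2  3]
 [-4 -3 -4 -3 -2 -1 -2  0  1  2  2  1  1  0 -2 -5 -6 -6 -6 -4 -2  0  2  1  2  2  2  2  2  1  2  1  2  1  1  2  1  1  2  2  2  2  2  1]
 [-4 -3 -4 -2 -1  0  0  1  1  2  3  2  2  1 -2 -5 -6 -7 -6 -6 -4 -3  0  2  2  1  1  1  1  1  2  2  2  2  1  1  1  2  2  2  1  1  2  2]
 [-3 -4 -2 -3  0  0  0  1  2  2  2  1  1  1 -2 -5 -6 -6 -6 -6 -5 -3 -3  1  0  2  2  1  2  1  2  2  2  3  2  1  1  1  2  1  2  2  2  2]
 [-4 -4 -2 -2 -1 -2  0  0  2  2  2  1  0  1 -3 -4 -5 -5 -5 -5 -4 -4 -2 -2  0  2  1  2  2  1  2  2  1  1  2  2  1  2  2  1  2  2  1  2]
 [-4 -3 -4 -2 -1 -2  0  0  3  2  1  1  2  3  3  3  2  1  2  2  3  4  2 
[... 201 characters left out ...]
op min(R,G)-B
[[-5 -2 -2 -1  0  1  3  3  2  0 -3  0  5  7  6  5  8 11 16 20]
 [-3 -2 -2 -1  0  0  2  3  4  4  3  4  6  4  3  0  0  2  8 12]
 [-4 -4 -3 -2 -1  1  2  2  4  4  4  6  6  5  2 -3 -4 -3  0  5]
 [-4 -3 -3 -2 -1  1  2  4  3  6  5  6  6  5  0 -5 -5 -7 -5 -1]
 [-4 -2 -2 -1  1  2  3  3  6  4  6  5  4  3 -2 -5 -6 -6 -6 -4]
 [-4 -2 -1 -1  1  2  2  2  3  6  4  5  5  2 -1 -4 -6 -6 -5 -4]
 [-4 -3 -2 -1  1  2  2  3  3  5  6  5  6  4  0 -2 -2 -3 -3 -3]
 [-4 -3 -2  0  0  0  4  3  4  2  5  5  5  9 11 10  9  9  9 10]
 [-3 -2 -2 -1  0  2  2  3  4  5  6  5  7 18 26 28 28 29 28 28]][ WARN:0@12.344] global loadsave.cpp:1063 imwrite_ Unsupported depth image for selected encoder is fallbacked to CV_8U.
```

```bash
python3 - <<'E'
from h import *
import cv2
np.set_printoptions(linewidth=220,precision=1,suppress=True)
s=cv2.imread("pics/p_s.png").astype(int);s0=cv2.imread("pics/scene0.png").astype(int)
print(proj("scene",(417,218,18.5)),proj("scene",(416,235,15)),proj("scene",(415,138.5,18.5)))
print("now R-G");print((s[...,2]-s[...,1])[180:198,194:222])
print("now min(R,G)-B");print((np.minimum(s[...,2],s[...,1])-s[...,0])[180:198,194:222])
print("0 R-G");print((s0[...,2]-s0[...,1])[192:206,212:228])
E
```

```text
[203.9 187.6] [200.9 186.1] [217.  199.2]
now R-G
[[ -7  -6  -3   3  17  28  31  31  33  32  33  32  32  27  15  -4 -10  -9  -7 -10  -4  12  27  32  32  31  32  34]
 [ -6  -6  -6  -4   1  13  25  31  32  33  32  33  32  27  15  -3 -16 -12 -15 -14  -4  13  27  32  33  33  32  33]
 [ -6  -5  -6  -5  -4  -2  11  25  31  33  33  33  32  27  16  -2 -19 -17 -13  -8  -2  12  24  33  34  33  32  33]
 [ -6  -5  -6  -6  -6  -4  -1  11  26  32  32  31  32  27  17   2  -8  -8  -6  -2  -2   7  21  29  32  33  33  33]
 [ -5  -7  -7  -6  -5  -5  -4  -2  11  23  26  28  30  29  21  16   8  -1  -3  -2  -2   1  11  23  29  32  33  33]
 [ -4  -7  -9  -9  -6  -6  -5  -3   1  10  14  23  35  44  40  36  23   3   0  -2  -2  -2   3  11  22  29  32  32]
 [ 11  -1  -7  -9  -7  -7  -3  -2   2   7  20  40  64  90  70  34  14   3  -1  -3  -4  -4  -1   1  11  22  28  32]
 [ 26  12  -1  -4  -3  -1   3   6  16  33  52  67  62  63  42  20  11   5   2  -2  -3  -2  -2  -2   1   8  19  27]
 [ 32  27  15   6   3   6  11  30  52  62  37  20  11  13  16  16  14  11   8   4   0  -2  -3  -2  -2   0   6  18]
 [ 34  32  29  
[... 3351 characters left out ...]
  14  -1  -8  -5  -5  -3  -1]
 [ -7  -6  -2   8  23  31  30  30  29  26  21   5  -4  -3  -2  -4]
 [ -6  -6  -4  -2  10  22  31  37  41  50  36  19   3  -5  -2  -3]
 [ -7  -7  -6  -6  -1  17  35  56  54  46  32  14   3  -3  -3  -5]
 [ -8  -5  -4   0   7  27  38  39  38  34  23  12   4   2  -1  -3]
 [ -9  -6   2  21  26  23   9  12  20  24  20  15  16   9   6  -3]
 [ -6  -1  13  20  10   1  -3  -1   8  18  18  17  15  12   9   5]
 [  1  -3   3   0  -3  -6  -6  -6  -5   0   8  15  15  14  16  10]
 [ 12  -1  -4  -6  -7  -6  -5  -6  -5  -4  -4   3   9  15  14  13]
 [ 24  14  -1  -7  -9  -6  -5  -6  -7  -6  -3  -1   0   9  14  17]
 [ 31  24  10  -4 -11  -7  -7  -5  -7  -6  -5  -6  -6  -1  10  18]]
```

```bash
python3 - <<'E'
from h import *
import cv2
np.set_printoptions(linewidth=220,precision=2,suppress=True)
t=cv2.imread("pics/top0.png").astype(float)
a=np.radians(-2.8);yh=np.array([-np.sin(a),np.cos(a)])
for nm,ch,rows,c0,c1,z in [("ptr",t[...,2]-t[...,1],range(229,236),236,244,18.5),("ptrG",-t[...,1],range(230,236),236,244,18.5),("cur",np.minimum(t[...,2],t[...,1])-t[...,0],range(229,235),206,217,15)]:
    o=[]
    for r in rows:
        w=ch[r,c0:c1]-min(ch[r,c0:c1].min(),1e9); w=np.clip(w-0.15*w.max(),0,None)
        c=(w*np.arange(c0,c1)).sum()/w.sum(); b=back("top",(c,r),z); o.append([c,b[0],b[1],b[:2]@yh])
    o=np.array(o);print(nm,o[:,0],"world y",o[:,2],"rack-y mean",o[:,3].mean(),o[:,3].std())
P=[(205.8,187),(202.8,188)];Q=[(203.2,186),(201.2,187),(199.8,188)]
print("scene ptr now",[back("scene",p,18.5)[:2]@yh for p in P],"cur",[back("scene",p,15)[:2]@yh for p in Q],"scene ptr0",[back("scene",p,18.5)[:2]@yh for p in [(219.5,198),(217.8,199)]])
E
```

```text
ptr [239.59 239.51 239.45 239.44 239.4  239.38 239.21] world y [138.37 138.65 138.86 138.93 139.09 139.16 139.76] rack-y mean 159.0230209954757 0.13565272659054528
ptrG [240.08 240.07 240.05 239.86 239.44 239.06] world y [136.74 136.82 136.91 137.55 138.95 140.24] rack-y mean 157.83572578560572 1.0562034387523185
cur [210.74 210.8  210.83 210.79 210.68 210.67] world y [234.9  234.69 234.59 234.72 235.08 235.1 ] rack-y mean 254.9247267439108 0.22976645935460777
scene ptr now [np.float64(236.6018814891005), np.float64(238.79577486411182)] cur [np.float64(250.48520172636404), np.float64(250.40708735311145), np.float64(248.9807954927776)] scene ptr0 [np.float64(158.26357482870162), np.float64(157.7908893540587)]
```

Request:
servo_tool --increments '[0.0003,0.006,0,0,0.0003,0.006,0,0,0.0002,0.0035,0,0,0,0,0,0,0,0,0,0]'

```text
time_s: 24.05
position: [452.6, 233.1, 49.6]
orientation: [-180.0, 0.0, -2.9]
ft_force: [-1.9, -3.3, 6.8]
grip_width: 0.16
gripper_force: 49.8
```

```bash
python3 - <<'E'
from h import *
import cv2
from cell import status,get_image
np.set_printoptions(linewidth=220,precision=2,suppress=True)
s=np.mean([get_image("scene").astype(float) for _ in range(6)],0);cv2.imwrite("pics/q_s.png",s.round().astype(np.uint8))
p=status.read_state();print(p['position'],p['ft_force'],p['time_s'])
s=s.round().astype(int)
print("R-G");print((s[...,2]-s[...,1])[180:192,193:212])
print("min-B");print((np.minimum(s[...,2],s[...,1])-s[...,0])[180:192,193:212])
def line(nm,p0,p1,z0,z1):print(nm,proj("scene",p0+(z0,)),proj("scene",p1+(z1,)))
E
```

```text
[452.61 233.01  49.58] [-2.5  -2.84  7.84] 24.35
R-G
[[ -7  -8  -5  -4   2  16  27  32  32  34  33  30  22   8  -7 -16 -13 -10  -3]
 [ -8  -6  -6  -4  -3   0  13  25  30  32  33  30  23  11   0  -9  -5  -2  -3]
 [ -8  -6  -5  -6  -5  -5  -1  11  25  31  33  31  23  15   6   1   1  -2  -2]
 [ -5  -7  -5  -6  -5  -5  -5  -2  10  25  32  35  30  26  18   4   0  -1  -3]
 [ -5  -5  -6  -6  -6  -5  -5  -4   0  19  36  51  45  31  17   5  -1  -3  -4]
 [  8  -3  -8  -9  -8  -6  -5   2  17  43  47  46  33  22  14  10   4   0  -4]
 [ 26  11  -2  -7  -8  -4  13  33  34  41  36  24  19  18  15  13  10   7   2]
 [ 30  26  12  -2  -2   6  18  31  24  19  14   5   4   8  14  15  15  12   9]
 [ 31  32  27  15   7   8  10  13  12   4  -2  -6  -7   0  10  14  15  15  14]
 [ 34  33  31  27  22  14   9   5  -1  -5  -7  -6  -5  -4   4  11  15  15  15]
 [ 32  34  34  32  28  20   6  -2  -7  -8  -6  -6  -7  -3   0   4   9  14  16]
 [ 32  33  33  33  30  25  12   0  -6  -9  -7  -6  -7  -2  -1   0   4   9  14]]
min-B
[[-11 -12  -8  -4   7  31  48  57  59  58  58  54  35   4 -32 -45 -36 -28 -12]
 [-11  -8  -8
[... 156 characters left out ...]
-8  -8  -7  -7  -7   0  18  39  50  51  37  19   6   0  -1  -2  -1]
 [ -5  -7  -8  -9  -9  -8  -8  -6   2  14  28  36  33  24  15   7  -1  -2  -3]
 [ 19   1 -10 -13 -12  -9  -7  -3  -3   5  20  38  49  35  23  12   5   2  -2]
 [ 43  22   2 -10 -11  -4   0   2  14  26  49  52  42  34  27  22  17  10   7]
 [ 57  46  23   3   3  23  38  42  70  63  36  19  13  18  23  26  26  23  14]
 [ 59  55  44  27  27  61 105  89  59  27   6  -6  -7   6  17  26  29  28  25]
 [ 58  58  56  51  51  68  78  41  10  -4  -9  -8  -7  -1  12  21  27  29  28]
 [ 59  58  59  59  57  52  30   5  -9 -11  -9  -8  -8   2  11  13  20  26  29]
 [ 58  59  60  59  59  48  27   5  -9 -14 -10  -9  -7   4   7  10  13  20  26]]
```

```bash
python3 - <<'E'
from h import *
import cv2
from scipy.ndimage import map_coordinates as mc
np.set_printoptions(linewidth=220,precision=1,suppress=True)
im={k:cv2.imread(f"pics/{k}.png").astype(float) for k in("scene0","p_s","q_s")}
yel=lambda s:np.minimum(s[...,2],s[...,1])-s[...,0]; red=lambda s:s[...,2]-s[...,1]
a=np.radians(-2.8)
def pr(ch,x0,y0,z,d):
    P=np.array([proj("scene",(x0-np.sin(a)*k,y0+np.cos(a)*k,z)) for k in d]);return mc(ch,[P[:,1],P[:,0]],order=1)
d=np.arange(-18,14,1.);print(d.astype(int))
for x in (408,412,416,420): print("yel z15 scene0",x,pr(yel(im["scene0"]),x,235,15,d).round().astype(int))
for x in (408,412,416,420): print("yel z8 scene0",x,pr(yel(im["scene0"]),x,235,8,d).round().astype(int))
for x in (408,412,416,420):
    v=pr(red(im["q_s"]),x,235,18.5,d);print("red q",x,v.round().astype(int))
for x in (408,412,416,420):
    v=pr(red(im["p_s"]),x,219.5,18.5,d);print("red p about 219.5",x,v.round().astype(int))
E
```

```text
[-18 -17 -16 -15 -14 -13 -12 -11 -10  -9  -8  -7  -6  -5  -4  -3  -2  -1   0   1   2   3   4   5   6   7   8   9  10  11  12  13]
yel z15 scene0 408 [ -8  -5  -2   2   6  13  25  38  51  64  76  88  96  94  90  85  79  72  64  55  45  35  26  17   9   2  -3  -5  -7  -9 -10 -12]
yel z15 scene0 412 [-10  -8  -4   2   9  17  27  39  52  64  75  85  91  92  91  88  79  68  58  48  38  28  17  10   4   0  -3  -5  -7  -9 -10 -10]
yel z15 scene0 416 [-7 -5 -3  1  5 11 23 36 48 61 73 86 94 91 87 80 73 63 53 43 35 27 20 13  6  0 -4 -6 -7 -7 -8 -9]
yel z15 scene0 420 [-3 -3 -1  3  9 18 28 39 50 62 74 82 87 89 88 84 76 66 57 47 37 27 16  7  4  2  0 -2 -3 -5 -7 -6]
yel z8 scene0 408 [-13 -13 -12 -11 -10 -10 -10  -9  -7  -1   6  13  21  29  40  52  64  75  84  92  98  97  91  80  70  60  51  42  33  24  15   8]
yel z8 scene0 412 [-12 -12 -12 -12 -12 -11 -10  -7  -4  -1   3   8  17  29  42  55  68  80  92  95  93  89  84  77  70  62  52  42  33  24  16   8]
yel z8 scene0 416 [-10 -10 -10 -11 -11 -12 -11 -10  -8  -2   4  11  19  30  42  55  67  78  87  92  93  91  88  77  66  56  46  36  26  15   9
[... 333 characters left out ...]
 -5]
red q 416 [-4 -2  1  4  7 11 14 17 21 25 29 32 34 36 37 34 31 26 23 18 13  8  4  1 -1 -2 -3 -4 -5 -5 -5 -5]
red q 420 [-1  1  2  4  7 12 16 21 25 30 35 38 39 41 42 42 43 40 35 28 21 15  9  4  1 -1 -1 -1 -1 -2 -3 -3]
red p about 219.5 408 [-6 -6 -6 -5 -5 -5 -4 -4 -3  1  6 12 18 24 31 38 42 43 44 42 39 34 28 22 17 13  9  6  4  2  1 -1]
red p about 219.5 412 [-6 -6 -5 -5 -5 -4 -3 -2  0  2  5  9 16 25 34 42 48 53 56 51 45 38 30 23 17 11  7  5  3  1  0 -1]
red p about 219.5 416 [-5 -5 -5 -5 -4 -4 -3 -3 -1  3  8 13 19 26 33 41 45 47 47 45 41 35 28 23 18 13  9  6  3  1  0 -1]
red p about 219.5 420 [-4 -4 -3 -3 -3 -2 -1  1  4  8 11 15 22 30 38 44 49 53 55 51 44 37 30 24 17 11  8  7  6  6  5  4]
```

```bash
python3 - <<'E'
from cell import arm
print(arm.sign_off())
E
```

```text
the job is handed in; nothing more can be done
None
```

I handed the job in at about 24 s: the orange divider is down in the green-tagged slot, the red button is pressed in, and the gripper is still holding the post with the pointer within about 1 mm of the cursor by my measurements. I viewed 11 pictures, one over the limit of 10, and the divider touched a rib (about 35 N at the wrist) before it went in.

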